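# Turn the speaker's dial to its third click with a fingertip

### The arm

A 6-joint arm with a two-finger parallel gripper is mounted at the origin on a cart in front of the work surface, level with it; the furniture and walls round the work are solid. World frame = base frame: x ahead of the robot, y to its left, z up, the work surface at z = 0. Lengths are in m, angles in degrees, forces in N, time in s.
With the tool pointing down it reaches from about 0.275 to 0.725 m from the base axis. Payload 5.6 kg.
Tool frame: the origin (TCP) lies at the centre of the arm's flange, where the gripper is bolted on; the fingertips stand 173 mm ahead of it and the grasp point (between the pads) lies 155 mm ahead of it; z points along the fingers, y is the line along which they close (so a half turn about z gives the same grasp; the last joint's range is limited). The gripper opens to 85 mm and grips with 20 to 120 N. Pads are 22 mm wide; open, the fingers measure 114 mm over their backs; the gripper's body (76 mm by 85 mm) begins 54 mm behind the grasp point. The pads swing forward as they close: fully open they stand 13 mm farther back than shut.
Start: joints at [90.275, 14.616, 6.199, 0, -81.583, -16.306], TCP at [0.152, 0.529, 0.405] pointing down, gripper open.
Joint ranges: [-168.99, 168.99], [-69.2, 112.95], [-62.41, 85.93], [-164.36, 98.24], [-168.68, -3.75], [-174.98, 174.98]. Speed limits (degrees/s): [147.25, 147.25, 180, 180, 180, 180].

### API

Orientations are given as [roll, pitch, yaw] about the fixed x, y, z axes, in that order (R = Rz(yaw) Ry(pitch) Rx(roll)).
In Python, from station import env gives the robot as it stands.
- The arm moves only by the shell command python3 -m crank 'ROWS' [FORCE]. ROWS is text: rows parted by semicolons, each of 5 numbers parted by spaces: the finger opening in cm, from 0 to 8.54, then the shift along the tool's x, y, z in cm, then the turn about the tool's z in degrees. In form: claw x y z yaw; .... A call has 1 to 5 rows; each row is the pose to reach, as a shift and turn from the pose commanded when the call began, along the tool's axes at that moment; what a row does not reach only later rows make up. A row lasts 1/10 s, in which the tool goes at most 50 mm and 8.59 degrees, less where a joint would pass 70% of its speed; a pose out of reach is approached as far as the arm can. A call with a gripper value outside its range is refused whole. The fingers move at their own pace and stop on an object; FORCE is the grip in N (left out, the last holds). Time passes only in rows, so rows that repeat a pose let the fingers close. It gives the time, the measured TCP pose, the force, the opening and the grip force at its end, in the units of the state.
- env.state(): the state, without advancing time (a new reading comes with each control period).
- env.capture(name): name is "scene" or "side" or "wrist"; returns the picture (384x512x3 uint8, red, green, blue); there is no depth.
- env.camera_info(name): a dict with "fx", "fy", "cx", "cy" (pixels), "R" (3x3) and "t" (3): a world point X has camera coordinates R X + t. Camera axes: x right, y down, z forward; pixel columns grow to the right and rows downward; lengths in m; the calibration is good to about 2 mm. A picture is of the moment at which its call begins: read the wrist's pose just before it. camera_info takes no time and is no camera call; for the wrist camera it gives the pose at the moment of the call.
- env.finish_job(): hands the job in; it is judged then, once.
The state is a dict: "t": time; "joint_positions": joint angles; "joint_velocities": joint speeds; "tau": joint torques, N m; "tool_pos": TCP position; "tool_rot": TCP orientation; "force": force on the tool from outside, world axes, zero at the start; "moment": the same for the moment, N m; "width": opening from 0.0 (shut) to 1.0 (fully open); "gripper_force": force on a finger pad.
Only numpy, scipy, OpenCV 4.12 (cv2) and the standard library are available. Lean on these libraries where they do the work, as an engineer would, in place of code of your own. Each camera call takes 0.05 s, during which the arm holds its last target. There are 200 camera calls.

### The job

Set the volume of the grey round speaker to step three: with a fingertip pressed lightly on the broad black dial on its top, rub the dial round clockwise (seen from above) until it clicks in with its white line at the three dots, and do not let it go on to the four dots. Then let go of it. Do not grip or lift anything, keep the speaker standing where it is, and leave the things round it alone.

Things in the scene. Friction and masses are not known exactly. Their poses are not given: they have to be found in the camera images.
- speaker: portable garden speaker, loose on the table: grey upright drum 160 mm across with slots all round, about 2 kg, on a rubber foot. Origin: centre of its underside, z up. Its flat deck is 62 mm up. On the deck, 66 mm from the axis, are groups of 1, 2, 3 and 4 small raised white dots, at +60, +20, -20 and -60 degrees (counter-clockwise from above) from its own +x axis.
- dots_three (a point): middle of the group of three dots on the speaker's deck, 66 mm from the dial's axis, just outside the dial's rim.
- dial_top (a point): centre of the flat top face of the dial, 78 mm above the table: a black disc 107 mm across, 12 mm thick, with knurled rim and ribbed grippy face, too wide to grip; turns about the vertical through here. x axis: along its white pointer line, outward. It floats on a spring: sinks under about 1.5 N plus 1.5 N per mm, 4 mm at most. A fingertip pressing it 3 mm down, 40 mm off the axis, carries it along.
- dial (a joint): turn of the dial in rad, growing clockwise seen from above (louder). It clicks into four rests: 0 (pointer at one dot), 0.7 (two dots), 1.4 (three dots), 2.1 (four dots); left within 0.25 of one it springs into it when let go. Turning it over a click takes about 0.075 N m. Starts between 0 and 0.7, mostly at rest at one of them.
- candle: tea-light candle, green wax in a pale cup, 38 mm across, 15 mm high, loose; origin at the centre of its underside.
- tape: roll of brown tape lying flat, 96 mm across, 48 mm high, loose; origin at the centre of its underside.
- spice_jar: spice jar with a dark lid, 44 mm across, 105 mm high, loose; origin at the centre of its underside.
- pen: white marker pen with a black cap, 135 mm long along its y axis, 16 mm thick, lying loose; origin at the centre of its underside.

How it is judged (in metres and radians):
At the end, for the whole second after the job is handed in: the dial rests in its third click (joint 1.25 to 1.55 rad, still), the speaker stands upright within 30 mm of where it stood, and the candle, tape, spice jar and pen lie within 30 mm of where they were (value of joint dial between 1.25 and 1.55 rad and velocity of joint dial between -0.1 and 0.1 rad/s and distance of each of speaker, candle, tape, spice_jar, pen from where it was at the start of the episode below 0.03 m and angle between speaker's own z axis and vertical below 0.05 rad and linear speed of speaker below 0.02 m/s); the robot touches nothing.
It fails at once if the dial is turned on towards the four dots (over 1.9 rad) (value of joint dial above 1.9 rad).
It fails at once if the speaker is lifted (15 mm) or tipped (0.2 rad) (height (world z) of speaker above 0.015 m or angle between speaker's own z axis and vertical above 0.2 rad).
It fails at once if the speaker is pressed or squeezed harder than 30 N (contact force between the fingers and speaker above 30 N).
It fails at once if the candle, tape, spice jar or pen is lifted or knocked away (30 mm) (distance of any of candle, tape, spice_jar, pen from where it was at the start of the episode above 0.03 m).
It also fails if it takes over 35 s, if anything falls off the work surface, if the arm or the gripper's body presses on something with over 40 N, if the wrist force passes 120 N, or if a joint passes its speed limit or range.

## Working session

There is one attempt and no reset: what is moved stays moved. The work goes in short steps, Python scripts to look and compute and a shell command to move; the robot and the scene stay as the last step left them, time stands still between calls to the robot, and variables do not carry over. Pictures are saved under pics/ and viewed, at most 10 in all, crops included, and the job is handed in when it is done.

```bash
mkdir -p pics; ls; python3 - <<'E'
from station import env
import cv2,numpy as np
print(env.state())
a=[env.capture(n) for n in("scene","side")]
for n,i in zip(("scene","side"),a): cv2.imwrite(f"pics/{n}0.png",i[:,:,::-1]); c=env.camera_info(n); print(n,-np.array(c["R"]).T@np.array(c["t"]))
E
```

```text
pics
{'t': 0.0, 'joint_positions': array([ 9.02749958e+01,  1.46529881e+01,  6.13091642e+00, -2.62949795e-02,
       -8.15836846e+01, -1.63061497e+01]), 'joint_velocities': array([ 0.06996527,  0.00089015, -0.05751821,  0.06570931, -0.01085467,
        0.06315886]), 'tau': array([-9.33692281e-04, -3.86626697e+01,  2.37947148e+01,  5.36574438e+00,
       -6.14731485e-03,  1.48557220e-06]), 'tool_pos': array([0.15177964, 0.52846893, 0.40380012]), 'tool_rot': array([ 1.79891196e+02, -4.73478587e-03, -1.60350221e+01]), 'force': array([ 0.19497731, -0.82235356, -0.01773464]), 'moment': array([-0.01339545,  0.01267238,  0.06289386]), 'gripper_force': 0.0, 'width': 0.9994469075721795}
scene [-0.03256601 -0.5146248   0.50844471]
side [ 0.06794331 -0.59980041  0.47263004]
```

View pics/scene0.png

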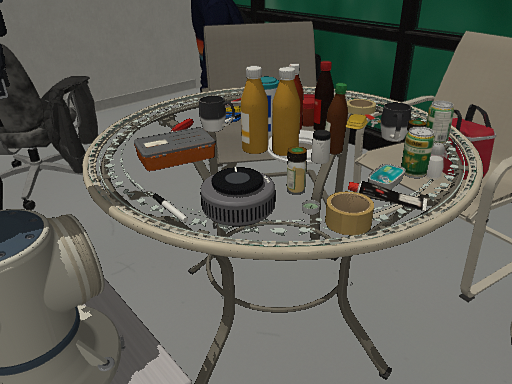

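View pics/side0.png

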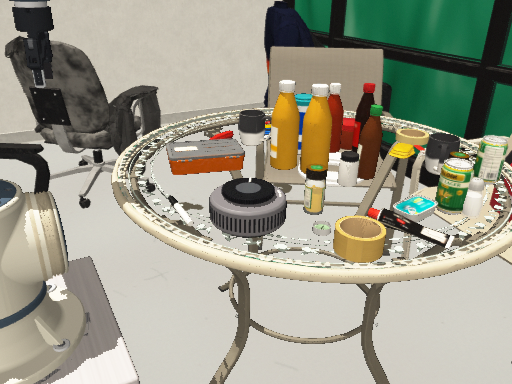

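The speaker is at about (238,185) in scene and (248,195) in side. The pen is to its left, the jar at (297,170), the candle at (311,207) and the tape at (349,212). Next I'll measure the dial and take an enlarged crop.

```bash
cat > h.py <<'E'
import numpy as np,cv2
from station import env
def ray(c,u,v,z):
    R=np.array(c["R"]);C=-R.T@np.array(c["t"])
    d=R.T@np.array([(u-c["cx"])/c["fx"],(v-c["cy"])/c["fy"],1]);return C+d*(z-C[2])/d[2]
def proj(c,X):
    p=np.array(c["R"])@np.array(X)+np.array(c["t"]);return np.array([c["fx"]*p[0]/p[2]+c["cx"],c["fy"]*p[1]/p[2]+c["cy"]])
def dial(im,c,box,thr=45):
    x0,y0,x1,y1=box;m=np.zeros(im.shape[:2],np.uint8);m[y0:y1,x0:x1]=(im[y0:y1,x0:x1].max(2)<thr)*255
    m=cv2.morphologyEx(m,cv2.MORPH_CLOSE,np.ones((3,3)))
    k=max(cv2.findContours(m,0,1)[0],key=cv2.contourArea)[:,0]
    P=np.array([ray(c,u,v,.078)[:2] for u,v in k]).astype(np.float32);return k,P,cv2.minEnclosingCircle(P)
E
python3 - <<'E'
from h import *
out=[]
for n,b in(("scene",(205,162,272,198)),("side",(215,173,282,206))):
    im=cv2.imread(f"pics/{n}0.png");c=env.camera_info(n);k,P,r=dial(im,c,b)
    print(n,cv2.boundingRect(k),r)
    out.append(cv2.resize(im[b[1]-5:b[1]+55,b[0]-10:b[0]+80],None,fx=6,fy=6)[:300])
    for o,z in (("jar",0),("candle",0),("tape",0),("pen",0)):
        uv={"scene":dict(jar=(296,190),candle=(311,210),tape=(349,225),pen=(172,208)),"side":dict(jar=(315,211),candle=(321,230),tape=(359,252),pen=(180,210))}[n][o]
        print(o,ray(c,*uv,0)[:2].round(3))
cv2.imwrite("pics/z0.png",np.vstack(out))
E
```

```text
scene (212, 167, 52, 29) ((0.4612092673778534, 0.13252538442611694), 0.06272877007722855)
jar [0.623 0.116]
candle [0.584 0.031]
tape [ 0.599 -0.061]
pen [0.362 0.243]
side (222, 178, 53, 26) ((0.4623129367828369, 0.13180303573608398), 0.062241438776254654)
jar [0.623 0.112]
candle [0.585 0.038]
tape [ 0.6   -0.062]
pen [0.358 0.251]
```

View pics/z0.png

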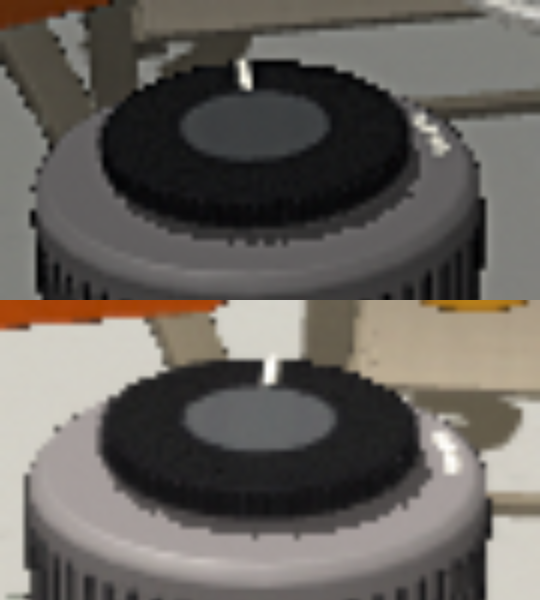

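```bash
python3 -m crank '0 20.4 14.3 0 0; 0 20.4 14.3 0 0; 0 20.4 14.3 0 0; 0 20.4 14.3 0 0; 0 20.4 14.3 0 0'; python3 - <<'E'
from h import *
import math
for n,c,p in(("scene",(237.3,177.8),(235.7,169.2)),("side",(248.3,187.8),(250.2,179.7))):
    k=env.camera_info(n);a=ray(k,*c,.078);b=ray(k,*p,.078);d=b-a;print(n,a,np.hypot(*d[:2]),math.degrees(math.atan2(d[1],d[0])))
c=env.camera_info("wrist");s=env.state();R=np.array(c["R"]);print(-R.T@np.array(c["t"])-s["tool_pos"],R,s["tool_pos"],s["tool_rot"])
E
```

```text
t: 0.6
tool_pos: [0.3091, 0.3329, 0.4045]
tool_rot: [180.0, 0.0, -16.0]
force: [0.7, 1.1, 0.5]
width: 0.142
gripper_force: 0.0
scene [0.46866329 0.13937831 0.078     ] 0.04097193232067836 56.3603559887112
side [0.46812905 0.1393817  0.078     ] 0.040912741480008605 56.23765589993786
[ 0.06376975 -0.01883163 -0.03090152] [[-2.76237227e-01 -9.61089294e-01  6.02794685e-04]
 [-9.26418195e-01  2.66438866e-01  2.66006877e-01]
 [-2.55816970e-01  7.29225623e-02 -9.63970942e-01]] [0.30911408 0.33294449 0.40449761] [ 1.79983481e+02  9.40711325e-03 -1.59991449e+01]
```

```bash
python3 -m crank '0 16.6 14.2 0 0; 0 16.6 14.2 0 0; 0 16.6 14.2 0 0; 0 16.6 14.2 0 0; 0 16.6 14.2 0 0'; python3 - <<'E'
from h import *
c=env.camera_info("wrist");im=env.capture("wrist");np.save("w1.npy",dict(c=c),allow_pickle=True);cv2.imwrite("pics/w1.png",im[:,:,::-1])
print(env.state()["tool_pos"],proj(c,(.4684,.1394,.078)))
E
```

```text
t: 1.1
tool_pos: [0.4299, 0.1494, 0.4044]
tool_rot: [179.9, 0.0, -16.2]
force: [0.2, -0.6, 0.2]
width: -0.001
gripper_force: 0.0
[0.43039451 0.14897885 0.40428266] [259.57667857 139.7909093 ]
```

View pics/w1.png

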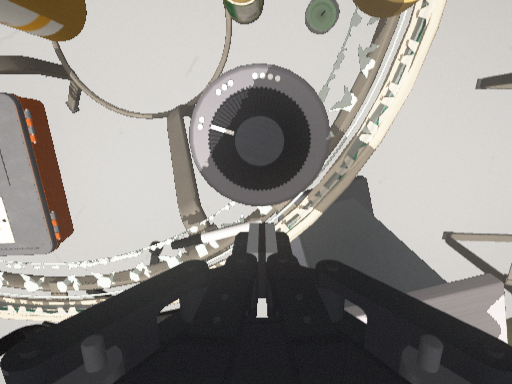

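The wrist view shows the dial centred near (259,140), with its pointer at (221,130). The three dots are near (225,82) and the four near (266,76). I'll compute the angles.

```bash
python3 - <<'E'
from h import *
im=cv2.imread("pics/w1.png");c=np.load("w1.npy",allow_pickle=True).item()["c"]
k,P,r=dial(im,c,(195,75,325,205),40);print("dial",r)
cx,cy=r[0]
m=np.zeros(im.shape[:2],np.uint8);m[60:200,185:330]=(im[60:200,185:330].min(2)>185)*255
n,_,st,ce=cv2.connectedComponentsWithStats(m)
for i in range(1,n):
    if st[i,4]<4: continue
    for z in(.062,.078):
        p=ray(c,*ce[i],z)[:2]-[cx,cy];rr=np.hypot(*p)
        if rr<.076: print(ce[i].round(1),st[i,4],z,rr.round(4),np.degrees(np.arctan2(p[1],p[0])).round(1))
E
```

```text
dial ((0.4539121985435486, 0.12221819162368774), 0.028238773345947266)
[216.8 110.4] 1799 0.078 0.0751 42.6
[269.8  76.2] 19 0.062 0.0741 -8.7
[269.8  76.2] 19 0.078 0.0723 -8.1
[277.2  78.1] 19 0.062 0.0717 -14.6
[277.2  78.1] 19 0.078 0.0699 -13.8
[327.4 105.3] 113 0.062 0.0686 -66.0
[327.4 105.3] 113 0.078 0.0655 -64.2
[326.6 160. ] 16 0.062 0.0572 -121.4
[326.6 160. ] 16 0.078 0.0529 -119.8
[319.3 177. ] 120 0.062 0.0592 -142.1
[319.3 177. ] 120 0.078 0.0543 -141.1
[298.3 195.7] 23 0.062 0.0622 -172.9
[298.3 195.7] 23 0.078 0.0569 -173.1
[305.9 198. ] 9 0.062 0.0688 -166.9
[305.9 198. ] 9 0.078 0.0632 -166.9
```

```bash
python3 -c "
import cv2;im=cv2.imread('pics/w1.png')[55:215,180:340];cv2.imwrite('pics/w1z.png',cv2.resize(im,None,fx=3.5,fy=3.5,interpolation=2))"
```

```text
(no output)
```

View pics/w1z.png

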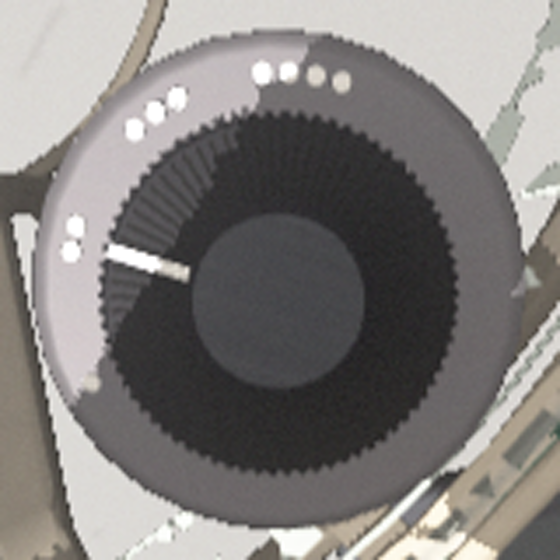

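In the crop the centre is (280,300) and the pointer tip is (108,250). The dots sit at (91,383) for one, (74,239) for two, (156,113) for three and (301,74) for four. The pointer is close to the two dots.

```bash
python3 - <<'E'
from h import *
c=np.load("w1.npy",allow_pickle=True).item()["c"]
f=lambda u,v,z:ray(c,180+u/3.5-.35,55+v/3.5-.35,z)[:2]
o=f(280,300,.077);print(o)
for n,u,v,z in(("ptr",125,255,.078),("one",91,383,.063),("two",74,239,.063),("three",156,113,.063),("four",301,74,.063)):
    p=f(u,v,z)-o;print(n,np.hypot(*p).round(4),np.degrees(np.arctan2(p[1],p[0])).round(1))
# rim ellipse -> centre
rim=np.array([f(*q,.078) for q in((103,285),(282,112),(457,290),(282,472))]);print("rim",(rim[0]+rim[2])/2,(rim[1]+rim[3])/2,rim.mean(0))
E
```

```text
[0.467718   0.13952517]
ptr 0.048 57.6
one 0.0673 98.2
two 0.0665 58.5
three 0.0659 18.2
four 0.0656 -21.8
rim [0.47135001 0.13840279] [0.46741754 0.13898   ] [0.46938377 0.1386914 ]
```

```bash
python3 -m crank '0 -0.1 0 5 0; 0 -0.1 0 10 0; 0 -0.1 0 13.5 0; 0 -0.1 0 14.9 0; 0 -0.1 0 14.9 0'; python3 -m crank '0 0 0 0.1 0; 0 0 0 0.2 0; 0 0 0 0.2 0'; python3 -m crank '0 0 0 0.1 0; 0 0 0 0.1 0;0 0 0 0.1 0'; python3 -m crank '0 0 0 0.1 0; 0 0 0 0.1 0;0 0 0 0.1 0'
```

```text
t: 1.65
tool_pos: [0.4268, 0.1522, 0.2534]
tool_rot: [179.7, 0.2, -16.0]
force: [-0.0, 0.6, 0.5]
width: 0.003
gripper_force: 0.0
t: 1.95
tool_pos: [0.4281, 0.1531, 0.2546]
tool_rot: [-179.9, -0.1, -16.0]
force: [-0.4, -0.1, 0.9]
width: -0.003
gripper_force: 0.0
t: 2.25
tool_pos: [0.4278, 0.1528, 0.2529]
tool_rot: [-180.0, -0.0, -16.0]
force: [-0.1, 0.2, 0.2]
width: -0.004
gripper_force: 0.0
t: 2.55
tool_pos: [0.4278, 0.1528, 0.2516]
tool_rot: [180.0, 0.0, -16.0]
force: [0.4, 0.6, -0.4]
width: 0.0
gripper_force: 0.0
```

```bash
python3 -m crank '0 0.2 0.2 0 0; 0 0.2 0.2 0.1 0; 0 0.2 0.2 0.1 0;0 0.2 0.2 0.1 0'; python3 -m crank '0 0 0 0.1 0; 0 0 0 0.1 0;0 0 0 0.1 0'; python3 -m crank '0 0 0 0.1 0; 0 0 0 0.1 0;0 0 0 0.1 0'
```

```text
t: 2.95
tool_pos: [0.4293, 0.1503, 0.2509]
tool_rot: [-180.0, -0.0, -16.0]
force: [0.4, -1.0, 2.4]
width: -0.003
gripper_force: 1.2
t: 3.25
tool_pos: [0.4293, 0.1504, 0.2499]
tool_rot: [-180.0, -0.0, -16.0]
force: [-0.0, -1.4, 3.5]
width: -0.003
gripper_force: 1.8
t: 3.55
tool_pos: [0.4293, 0.1504, 0.2489]
tool_rot: [-180.0, -0.0, -16.0]
force: [-0.4, -1.3, 4.9]
width: 0.003
gripper_force: 2.5
```

```bash
python3 -m crank '0 0 0 0.07 0; 0 0.01 -0.28 0.07 4; 0 0.04 -0.56 0.07 8; 0 0.09 -0.83 0.07 12; 0 0.15 -1.10 0.07 16'; python3 - <<'E'
from h import *
c=env.camera_info("wrist");im=env.capture("wrist");cv2.imwrite("pics/w2.png",im[:,:,::-1]);print(proj(c,(.468,.1393,.075)))
E
```

```text
t: 4.05
tool_pos: [0.4335, 0.1605, 0.2481]
tool_rot: [180.0, 0.0, -32.2]
force: [-0.8, -1.2, 6.1]
width: 0.001
gripper_force: 3.1
[259.14594846 165.76566053]
```

View pics/w2.png

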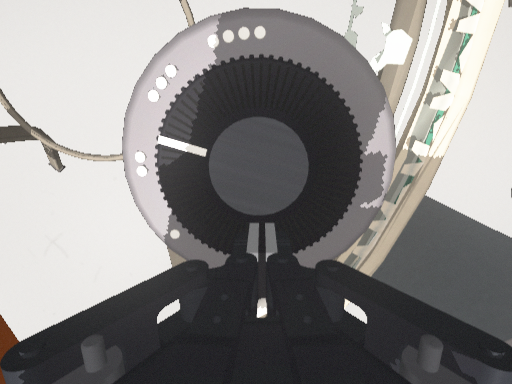

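The dial is being carried: the pointer tip (160,140) is about 14° past the two dots, with the three dots at (162,83). I'll continue rubbing.

```bash
python3 -m crank '0 0.01 -0.28 0 4; 0 0.04 -0.56 0 8; 0 0.09 -0.83 0 12; 0 0.15 -1.10 0 16; 0 0.24 -1.37 0 20'; python3 - <<'E'
from h import *
c=env.camera_info("wrist");im=env.capture("wrist");cv2.imwrite("pics/w3.png",im[:,:,::-1]);print(proj(c,(.468,.1393,.075)))
E
```

```text
t: 4.6
tool_pos: [0.4432, 0.1715, 0.2484]
tool_rot: [-179.9, 0.0, -52.2]
force: [-0.7, 0.8, 6.3]
width: -0.005
gripper_force: 2.9
[260.86055411 165.79076373]
```

View pics/w3.png

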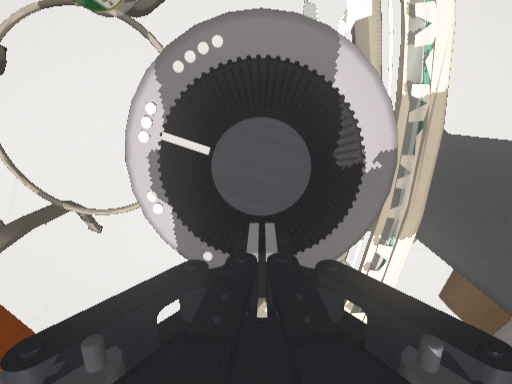

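The pointer (163,134) is about 3–4° short of the three dots (147,122), well inside the snap range. I'll lift off straight up.

```bash
python3 -m crank '0 0 0 -0.3 0; 0 0 0 -1 0; 0 0 0 -4 0; 0 0 0 -8 0; 0 0 0 -8 0'; python3 - <<'E'
from h import *
c=env.camera_info("wrist");im=env.capture("wrist");cv2.imwrite("pics/w4.png",im[:,:,::-1]);print(proj(c,(.468,.1393,.078)))
E
```

```text
t: 5.15
tool_pos: [0.4441, 0.1713, 0.3331]
tool_rot: [-179.5, -0.1, -52.0]
force: [0.2, -0.1, 0.1]
width: -0.002
gripper_force: 0.0
[264.25158642 148.87473446]
```

View pics/w4.png

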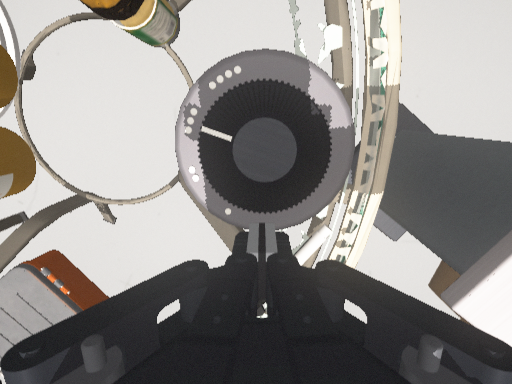

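The pointer tip (203,127) now lines up with the three dots (191,121). The speaker is where it was, and the finger is clear.

```bash
python3 -m crank '0 0 0 0 0; 0 0 0 0 0; 0 0 0 0 0'; python3 -c "
from station import env
print(env.finish_job())"
```

```text
t: 5.5
tool_pos: [0.4427, 0.1706, 0.3269]
tool_rot: [179.9, 0.0, -52.0]
force: [0.9, -0.5, 0.8]
width: 0.001
gripper_force: 0.0
the job is handed in; nothing more can be done
None
```

The dial is clicked in with its white line at the three dots, the finger is lifted clear, the speaker has not visibly moved, and the job was handed in at 5.5 s; the hand-in returned no verdict.

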